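# Raise the counterweighted gate and slide the vee block through

## Task

Push the counterweighted barrier arm of the gate lane up past its balance point so that it stays raised by itself, then push the steel vee block along the lane, under the raised arm, until it stands right against the far stop. Only push with the fingers: do not lift or tip the block, do not push it through before the arm is up, and leave the ring gauge and the dial indicator where they are.

Things in the scene. Friction and masses are not known exactly. Their poses are not given: they have to be found in the camera images.
- gate_lane: aluminium gate lane, fixed on the desk. Its x axis runs along the lane from the open near end to the far stop, z up. Origin: on the desk surface, on the lane's centre line, straight below the barrier arm. Lane plate 250 x 72 mm (x -125 to +125), 6 mm thick. Two rails, 44 mm apart inside, 8 mm thick, tops 16 mm above the desk. A foot plate 90 mm wide in x reaches to y = +180 mm under the pivot
- far_stop (a point): foot of the far stop's face, at (105, 0, 6) mm of the gate lane, axes as the lane. The stop is a block 60 mm wide and 32 mm high above the desk; it closes the lane
- rest_post (a point): top of the post on which the lowered arm rests, at (0, -44, 39) mm of the gate lane, axes as the lane; post 10 mm thick with a pad 24 x 10 mm, foot 20 mm square
- pivot (a point): hinge axis of the barrier arm, at (0, 120, 47) mm of the gate lane, axes as the lane; the hinge axis is parallel to the lane's x. The arm turns between two cheeks, 40 mm over all in x, up to 64 mm above the desk
- barrier (a joint): angle of the barrier arm (rad): 0 = down, lying level across the lane, along -y of the lane; grows as the free end rises; 1.62 = upper stop, just past upright. Balance point near 0.8: below about 0.75 it falls back, above about 0.9 it swings on by itself, lightly damped, to the upper stop and stays. About 1 N up at the handle raises it
- handle (a point): the place to push up: underside of the arm's handle end, 65 mm above the desk when down; moves with the arm (-y along the arm to its tip, z square to it). The arm, a 13 mm aluminium rod, runs 178 mm level from the pivot, cranks up 25 mm and runs level again from 190 to 246 mm; this point lies 215 mm along the arm and 18 mm above the pivot's level, nothing below it but the desk
- counterweight (a point): centre of the round steel counterweight, 38 mm across and 34 mm long, on a stalk; above the pivot when the arm is down, beyond it (+y of the lane) when raised
- vee_block: ground steel vee block, 62 mm long (its own y axis, lying along the lane), 38 mm wide, 42 mm high, 0.33 to 0.55 kg, standing on the lane plate (6 mm above the desk) between the rails, its middle 55 to 80 mm before the barrier; the lowered arm stops it. Origin: centre of its underside. Against the far stop its middle is at x = +74 mm of the gate lane
- ring_gauge: bystander: steel ring gauge, 47 mm across, 18 mm high, lying flat on the desk to the right; origin: centre of its underside
- dial_gauge: bystander: round dial indicator lying on its back on the desk, 94 x 56 mm, 22 mm high, at the near left; origin: centre of its underside

How it is judged:
On the way, in this order (a step that is already met when the one before it is completed fails the run):
1. the barrier arm is up at its upper stop and let go, and the vee block still stands before it (value of joint barrier above 1.5 rad and contact force between each of the arm, the fingers and barrier below 0.1 N and x of vee_block in the frame of gate_lane below -0.03 m), for 0.2 s.
2. the vee block has been pushed under the raised arm to the far stop (value of joint barrier above 1.5 rad and x of vee_block in the frame of gate_lane above 0.068 m), for 0.2 s.
At the end, for the whole second after the job is handed in: the barrier arm stands at its upper stop by itself (joint above 1.5 rad); the vee block stands upright and at rest on the lane plate between the rails, within 6 mm of the far stop (all of step 2 and x of vee_block in the frame of gate_lane below 0.08 m and y of vee_block in the frame of gate_lane between -0.008 and 0.008 m and height (world z) of vee_block below 0.01 m and angle between vee_block's own z axis and vertical below 0.08 rad and linear speed of vee_block below 0.01 m/s); the robot touches nothing.
It fails at once if the vee block is lifted or carried (more than 8 mm off the lane plate) (height (world z) of vee_block above 0.014 m).
It fails at once if the vee block is tipped (more than about 17 degrees) (angle between vee_block's own z axis and vertical above 0.3 rad).
It fails at once if the vee block goes through while the arm is not up (x of vee_block in the frame of gate_lane above -0.015 m and value of joint barrier below 1.2 rad).
It fails at once if the ring gauge or the dial indicator is disturbed (moved more than 15 mm) (distance of any of ring_gauge, dial_gauge from where it was at the start of the episode above 0.015 m).
It also fails if it takes over 54 s, if anything falls off the work surface, if the arm or the gripper's body presses on something with over 40 N, if the wrist force passes 120 N, or if a joint passes its speed limit or range.

## Robot

A 7-joint arm with a two-finger parallel gripper is mounted at the origin on a cart in front of the work surface, level with it; the furniture and walls round the work are solid. World frame = base frame: x ahead of the robot, y to its left, z up, the work surface at z = 0. Lengths are in m, angles in rad, forces in N, time in s.
With the tool pointing down it reaches from about 0.4 to 0.85 m from the base axis. Payload 10.4 kg.
Tool frame: the origin (TCP) lies at the very end of the fingers, on their centre line; the grasp point (between the pads) lies 19 mm behind it; z points along the fingers, y is the direction in which the jaws open and shut (so a half turn about z gives the same grasp; the last joint's range is limited). The gripper opens to 85 mm and grips with 20 to 120 N. Pads are 22 mm wide; open, the fingers measure 114 mm over their backs; the gripper's body (76 mm by 85 mm) begins 54 mm behind the grasp point. The pads swing forward as they close: fully open they stand 13 mm farther back than shut.
Start: joints at [-1.328, 0.332, -0.065, 1.46, 0.022, 1.35, -0.088], TCP at [0.164, 0.603, 0.231] pointing down, gripper open.
Joint ranges: [-2.6, 2.6], [-0.5, 2.12], [-1.47, 1.34], [0.16, 2.42], [-1.27, 4.41], [0.06, 2.06], [-2.6, 2.6]. Speed limits (rad/s): [2.22, 2.22, 2.79, 2.79, 3.14, 3.14, 3.14].

## Interface

Orientations are given as a unit quaternion [x, y, z, w].
In Python, from workcell import get_obs, camera, camera_info, hand_in gives the robot as it stands.
- The arm moves only by the tool move_arm, never from a script. Its argument "moves" is a list of rows, each a list of 3 entries, a list of its own where there are three numbers: the shift along the tool's x, y, z in units of 25 mm (1.0 is 25 mm), then the turn, a rotation vector about the tool's x, y, z in degrees, then the opening, from 0 (shut) to 1 (fully open). A call has 1 to 5 rows; each row shifts and turns the commanded pose from where the row before left it, along the tool's axes as they then stand; what a row does not reach is not made up. A row lasts 1/8 s, in which the tool goes at most 62.5 mm and 10.7 degrees, less where a joint would pass 70% of its speed; a pose out of reach is approached as far as the arm can. A call is refused whole if a number of a shift passes 1 or a number of a turn 10.7, either way. A call with a gripper value outside its range is refused whole. The fingers move at their own pace and stop on an object; "squeeze" is the grip in N (left out, the last holds). Time passes only in rows, so rows that do not move let the fingers close. It gives the time, the measured TCP pose, the force and the opening at its end, in the units of the state.
- get_obs(): the state, without advancing time (a new reading comes with each control period).
- camera(name): name is "scene" or "side" or "wrist"; returns the picture (384x512x3 uint8, red, green, blue); there is no depth.
- camera_info(name): a dict with "fx", "fy", "cx", "cy" (pixels), "origin" and "rotation" of the camera in the world. Camera axes: x right, y down, z forward; pixel columns grow to the right and rows downward; lengths in m; the calibration is good to about 2 mm. A picture is of the moment at which its call begins: read the wrist's pose just before it. camera_info takes no time and is no camera call; for the wrist camera it gives the pose at the moment of the call.
- hand_in(): hands the job in, once; it reports no verdict.
The state is a dict: "clock": time; "joint_pos": joint angles; "joint_velocities": joint speeds; "tau": joint torques, N m; "position": TCP position; "ee_rot": TCP orientation; "ft_force": force on the tool from outside, world axes, zero at the start; "torque": the same for the moment, N m; "grip_width": opening from 0.0 (shut) to 1.0 (fully open).
Only numpy, scipy, OpenCV 4.12 (cv2) and the standard library are available. Lean on these libraries where they do the work, as an engineer would, in place of code of your own. Each camera call takes 0.05 s, during which the arm holds its last target. There are 200 camera calls.

## Working session

There is one attempt and no reset: what is moved stays moved. The work goes in short steps, Python scripts to look and compute and a tool call to move; the robot and the scene stay as the last step left them, time stands still between calls to the robot, and variables do not carry over. Pictures are saved under pics/ and viewed, about 8 in all and at most 12, crops included, and the job is handed in when it is done.

Besides the shell and the picture viewer there is one more tool, called after "Request:" by a JSON object that holds its "fn" and its "kwargs", one argument or row to a line. move_arm: Moves the arm, as the interface text tells. Its arguments: {"type":"object","properties":{"moves":{"type":"array","items":{"type":"array"}},"squeeze":{"type":"number"}},"required":["moves"]}

```bash
mkdir -p pics; python3 - <<'E'
from workcell import *
import cv2,numpy as np
o=get_obs();print({k:np.round(v,3).tolist() for k,v in o.items()})
for n in("scene","side"):
    im=camera(n);cv2.imwrite(f"pics/{n}0.png",im[:,:,::-1])
    i=camera_info(n);print(n,{k:np.round(v,3).tolist() for k,v in i.items()})
a=cv2.imread("pics/scene0.png");b=cv2.imread("pics/side0.png")
E
```

```text
{'clock': 0.0, 'joint_pos': [-1.328, 0.333, -0.065, 1.461, 0.022, 1.35, -0.088], 'joint_velocities': [0.001, 0.001, -0.002, 0.002, -0.001, 0.002, 0.0], 'tau': [-0.0, -62.542, 0.049, -39.162, 0.016, 0.01, -0.0], 'position': [0.164, 0.603, 0.231], 'ee_rot': [0.132, 0.991, -0.001, -0.0], 'ft_force': [0.164, 0.394, 0.151], 'torque': [-0.01, 0.022, 0.056], 'grip_width': 1.003}
scene {'fx': 416.232, 'fy': 416.232, 'cx': 253.484, 'cy': 193.532, 'origin': [0.249, -0.399, 0.755], 'rotation': [0.904, -0.195, 0.08, -0.372]}
side {'fx': 403.323, 'fy': 403.323, 'cx': 253.924, 'cy': 194.469, 'origin': [0.153, 0.886, 0.495], 'rotation': [-0.202, 0.83, -0.505, 0.119]}
```

View pics/scene0.png

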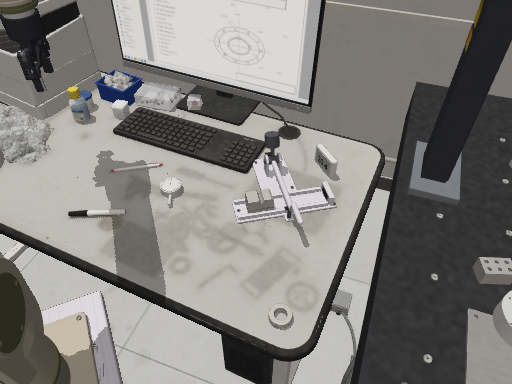

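View pics/side0.png

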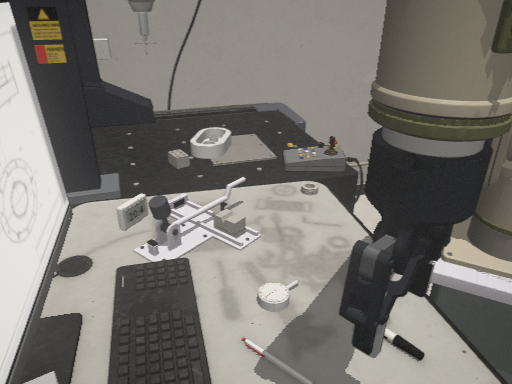

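The scene shows the lane around (285,200), the handle tip near (300,220), the counterweight at (272,140), the ring gauge at (280,315) and the dial at (171,187). In the side view the lane is around (200,225) and the handle tip near (243,181). I'll enlarge both.

```bash
python3 - <<'E'
import cv2
for n,(x,y,w,h) in {"scene":(228,125,116,100),"side":(130,172,136,92)}.items():
    a=cv2.imread(f"pics/{n}0.png")[y:y+h,x:x+w]
    s=5 if n=="side" else 6
    a=cv2.resize(a,None,fx=s,fy=s,interpolation=cv2.INTER_CUBIC)
    for i in range(0,w,10): cv2.putText(a,str(x+i),(i*s,8),0,.3,(0,0,255));cv2.line(a,(i*s,10),(i*s,14),(0,0,255))
    for i in range(0,h,10): cv2.putText(a,str(y+i),(0,i*s+4),0,.3,(0,0,255));cv2.line(a,(20,i*s),(24,i*s),(0,0,255))
    cv2.imwrite(f"pics/{n}0c.png",a)
E
```

```text
(no output)
```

View pics/scene0c.png

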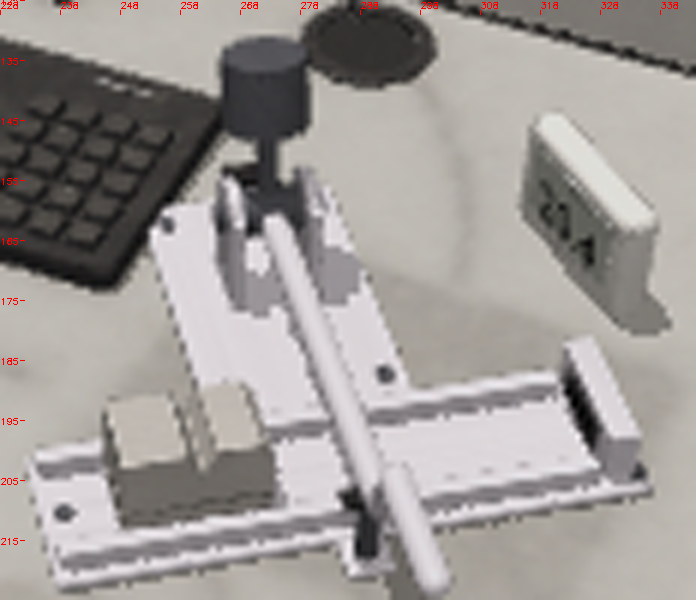

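View pics/side0c.png

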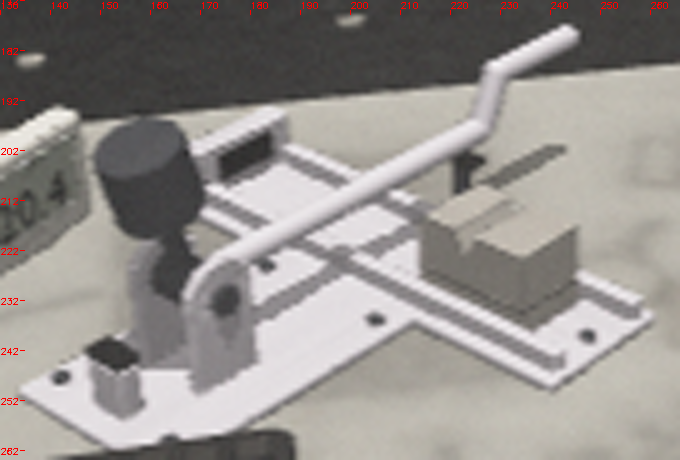

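The crops show clear lane, foot plate, arm tip and block corners, so I'll fit the lane pose and the block's x from them.

```bash
cat > h.py <<'E'
from workcell import *
import numpy as np,cv2
from scipy.spatial.transform import Rotation as R
from scipy.optimize import least_squares
def proj(info,P):
    q=(R.from_quat(info["rotation"]) if np.size(info["rotation"])==4 else R.from_matrix(info["rotation"])).inv().apply(np.atleast_2d(P)-info["origin"])
    return np.c_[info["fx"]*q[:,0]/q[:,2]+info["cx"],info["fy"]*q[:,1]/q[:,2]+info["cy"]]
def ray(info,uv,z):
    d=R.from_quat(info["rotation"]).apply([(uv[0]-info["cx"])/info["fx"],(uv[1]-info["cy"])/info["fy"],1])
    o=np.array(info["origin"]);return o+d*(z-o[2])/d[2]
def lane(p,L): return R.from_euler("z",p[2]).apply(np.atleast_2d(L)/1000)+[p[0],p[1],0]
E
python3 - <<'E'
from h import *
s=[(-125,-36,3,60,583),(-125,36,6,28,468),(125,-36,3,652,490),(0,-126,72,432,588),(-45,180,6,150,230),(45,36,6,408,388),(105,30,32,565,348),(105,-30,32,605,450)]
d=[(-125,36,3,553,387),(-125,-36,3,652,318),(45,180,6,20,388),(-45,36,6,412,322),(0,-126,72,575,35)]
vs=[(-31,-19,6,122,525),(31,-19,6,275,502),(-31,-19,48,122,467),(-31,19,48,105,403)]
vd=[(-31,19,48,530,258),(-31,19,6,530,325),(-31,-19,48,578,227)]
I={n:camera_info(n) for n in("scene","side")}
def res(p):
    r=[]
    for n,l,c in(("scene",s,0),("side",d,0),("scene",vs,p[3]),("side",vd,p[3])):
        l=np.array(l,float);uv=l[:,3:]/(6 if n=="scene" else 5)+((228,125) if n=="scene" else (130,172))
        r.append(proj(I[n],lane(p,l[:,:3]+[c*1000,0,0]))-uv)
    return np.vstack(r)
f=least_squares(lambda p:res(p).ravel(),[.6,-.1,-.5,-.065],loss="soft_l1")
print(f.x,np.degrees(f.x[2]));print(res(f.x).round(1).tolist())
p=f.x
for nm,L in dict(handle=(0,-95,65),tip=(0,-126,72),near=(-125,0,6),stop=(105,0,6),post=(0,-44,39),piv=(0,120,47)).items(): print(nm,lane(p,L).round(3))
print("ring",ray(I["scene"],(280,315),.018),"dial",ray(I["scene"],(171,187),.022))
np.save("p.npy",p)
E
```

```text
[ 0.60913105  0.21463247 -0.21387986 -0.06245134] -12.254413409359334
[[-1.4, 1.0], [-1.3, -2.1], [-0.3, 0.4], [0.3, 1.1], [-2.1, -3.7], [1.0, 1.2], [-0.8, -1.4], [0.5, -1.6], [-0.7, -0.3], [0.9, -0.9], [-0.9, -1.4], [0.2, -2.0], [-0.3, -1.0], [-0.2, 2.6], [-0.7, 2.4], [-0.3, 0.2], [-0.7, -0.3], [-2.2, -1.1], [-1.9, 2.0], [-0.2, -1.9]]
handle [[0.589 0.122 0.065]]
tip [[0.582 0.092 0.072]]
near [[0.487 0.241 0.006]]
stop [[0.712 0.192 0.006]]
post [[0.6   0.172 0.039]]
piv [[0.635 0.332 0.047]]
ring [ 0.46105437 -0.05622451  0.018     ] dial [0.36925202 0.36953486 0.022     ]
```

Request:
{"fn": "move_arm", "kwargs": {
  "moves": [
    [[-1, -0.86, 0], [0, 0, -1], 0],
    [[-1, -0.86, 0], [0, 0, -1], 0],
    [[-1, -0.86, 0], [0, 0, -1], 0],
    [[-1, -0.86, 0], [0, 0, 0], 0],
    [[-1, -0.86, 0], [0, 0, 0], 0]
  ]
}}

```text
clock: 0.72
position: [0.2613, 0.4684, 0.231]
ee_rot: [0.107, 0.994, -0.0, -0.0]
ft_force: [-0.2, -0.3, -0.5]
grip_width: 0.0
```

Request:
{"fn": "move_arm", "kwargs": {
  "moves": [
    [[-1, -0.86, 0], [0, 0, 0], 0],
    [[-1, -0.86, 0], [0, 0, 0], 0],
    [[-1, -0.86, 0], [0, 0, 0], 0],
    [[-1, -0.86, 0], [0, 0, 0], 0],
    [[-1, -0.86, 0], [0, 0, 0], 0]
  ]
}}

```text
clock: 1.35
position: [0.3606, 0.3369, 0.231]
ee_rot: [0.106, 0.994, -0.0, -0.0]
ft_force: [0.1, 0.7, 0.2]
grip_width: 0.002
```

Request:
{"fn": "move_arm", "kwargs": {
  "moves": [
    [[-0.8, -1, 0], [0, 0, 0], 0],
    [[-0.8, -1, 0], [0, 0, 0], 0],
    [[-0.8, -1, 0], [0, 0, 0], 0],
    [[-0.8, -1, 0], [0, 0, 0], 0],
    [[-0.8, -1, 0], [0, 0, 0], 0]
  ]
}}

```text
clock: 1.98
position: [0.4316, 0.1935, 0.2311]
ee_rot: [0.107, 0.994, -0.0, -0.0]
ft_force: [0.7, 0.8, -0.6]
grip_width: 0.002
```

Request:
{"fn": "move_arm", "kwargs": {
  "moves": [
    [[0, -0.3, 0], [0, -9, 0], 0],
    [[0, -0.3, 0], [0, -9, 0], 0],
    [[0, -0.3, 0], [0, -9, 0], 0],
    [[0, -0.3, 0], [0, -9, 0], 0],
    [[0, -0.3, 0], [0, -9, 0], 0]
  ]
}}

```text
clock: 2.6
position: [0.4233, 0.1581, 0.2318]
ee_rot: [0.098, 0.918, -0.04, 0.383]
ft_force: [0.8, -1.2, -0.7]
grip_width: -0.002
```

```bash
python3 - <<'E'
from h import *
o=get_obs();print(o["joint_pos"],o["position"])
i=camera_info("wrist");print(i)
im=camera("wrist")[:,:,::-1].copy()
p=np.load("p.npy")
L=[(-125,-36,6),(-125,36,6),(125,-36,6),(-45,180,6),(45,180,6),(0,-126,72),(105,30,32),(105,-30,32),(p[3]*1e3-31,-19,48),(p[3]*1e3-31,19,48)]
for u in proj(i,lane(p,L)): cv2.circle(im,tuple(int(v) for v in np.clip(u,-9999,9999)),2,(0,0,255),-1)
cv2.imwrite("pics/w1.png",cv2.resize(im,(768,576)))
E
```

```text
[-0.81807244 -0.38292096 -0.15788995  2.37705163  0.83108913  0.9804799
 -0.04096365] [0.42328248 0.15813776 0.2318149 ]
{'fx': 264.75976455540916, 'fy': 264.75976455540916, 'cx': 253.58538637119742, 'cy': 191.83935156137827, 'origin': array([0.27956279, 0.18909085, 0.28499955]), 'rotation': array([0.67273098, 0.54335749, 0.31568784, 0.39055967])}
```

View pics/w1.png

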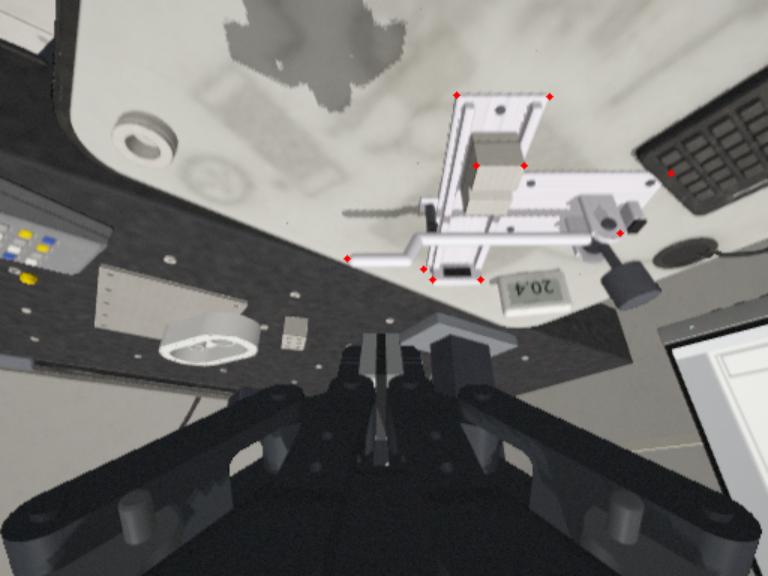

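The projected fit (red) lands on the lane corners (457,95), (549,96), the arm tip (347,258) and the stop, so the pose is good to a few mm. Next I go down and forward under the handle.

Request:
{"fn": "move_arm", "kwargs": {
  "moves": [
    [[0.32, 0, 0.95], [0, 0, 0], 0],
    [[0.32, 0, 0.95], [0, 0, 0], 0],
    [[0.32, 0, 0.95], [0, 0, 0], 0],
    [[0.32, 0, 0.95], [0, 0, 0], 0],
    [[0.32, 0, 0.95], [0, 0, 0], 0]
  ]
}}

```text
clock: 3.28
position: [0.4785, 0.1459, 0.1184]
ee_rot: [0.099, 0.919, -0.041, 0.38]
ft_force: [0.9, -0.5, 0.9]
grip_width: 0.005
```

Request:
{"fn": "move_arm", "kwargs": {
  "moves": [
    [[0.32, 0, 0.95], [0, 0, 0], 0],
    [[0.32, 0, 0.95], [0, 0, 0], 0],
    [[0.32, 0, 0.95], [0, 0, 0], 0],
    [[0.32, 0, 0.9], [0, 0, 0], 0],
    [[0, 0, 0], [0, 0, 0], 0]
  ]
}}

```text
clock: 3.9
position: [0.5203, 0.1359, 0.0285]
ee_rot: [0.099, 0.919, -0.042, 0.379]
ft_force: [0.8, -0.1, -0.1]
grip_width: 0.001
```

Request:
{"fn": "move_arm", "kwargs": {
  "moves": [
    [[-0.57, 0, 0.57], [0, 0, 0], 0],
    [[-0.57, 0, 0.57], [0, 0, 0], 0],
    [[-0.57, 0, 0.57], [0, 0, 0], 0],
    [[-0.57, 0, 0.57], [0, 0, 0], 0],
    [[0, 0, 0], [0, 0, 0], 0]
  ]
}}

```text
clock: 4.53
position: [0.6008, 0.1191, 0.0304]
ee_rot: [0.099, 0.918, -0.041, 0.381]
ft_force: [-1.0, -0.0, -0.6]
grip_width: -0.0
```

```bash
python3 - <<'E'
from h import *
a=camera("side")[150:270,140:320];b=camera("scene")[125:245,200:380]
cv2.imwrite("pics/m2.png",cv2.resize(np.hstack([a,b])[:,:,::-1],(800,267),interpolation=cv2.INTER_CUBIC))
E
```

```text
(no output)
```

View pics/m2.png

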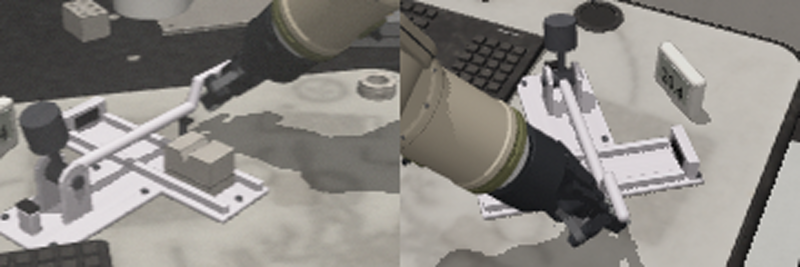

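Fingers sit under the handle (around (205,90) left half, (605,215) right half), arm still down. I'll raise it along its arc.

Request:
{"fn": "move_arm", "kwargs": {
  "moves": [
    [[-0.34, 0, -0.34], [0, 0, 0], 0],
    [[-0.34, 0.05, -0.34], [0, 0, 0], 0],
    [[-0.34, 0.1, -0.34], [0, 0, 0], 0],
    [[-0.34, 0.12, -0.34], [0, 0, 0], 0],
    [[-0.34, 0.15, -0.34], [0, 0, 0], 0]
  ]
}}

```text
clock: 5.25
position: [0.6005, 0.1309, 0.0901]
ee_rot: [0.098, 0.919, -0.041, 0.38]
ft_force: [-1.0, 1.6, -1.2]
grip_width: 0.001
```

Request:
{"fn": "move_arm", "kwargs": {
  "moves": [
    [[-0.28, 0.2, -0.28], [0, 0, 0], 0],
    [[-0.28, 0.2, -0.28], [0, 0, 0], 0],
    [[-0.28, 0.2, -0.28], [0, 0, 0], 0],
    [[-0.28, 0.2, -0.28], [0, 0, 0], 0],
    [[-0.28, 0.2, -0.28], [0, 0, 0], 0]
  ]
}}

```text
clock: 5.88
position: [0.6062, 0.1552, 0.1397]
ee_rot: [0.098, 0.919, -0.041, 0.38]
ft_force: [-0.0, 0.5, -0.9]
grip_width: 0.002
```

```bash
python3 - <<'E'
from h import *
a=camera("side")[110:270,100:320];b=camera("scene")[85:245,190:410]
cv2.imwrite("pics/m3.png",cv2.resize(np.hstack([a,b])[:,:,::-1],(800,291),interpolation=cv2.INTER_CUBIC))
E
```

```text
(no output)
```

View pics/m3.png

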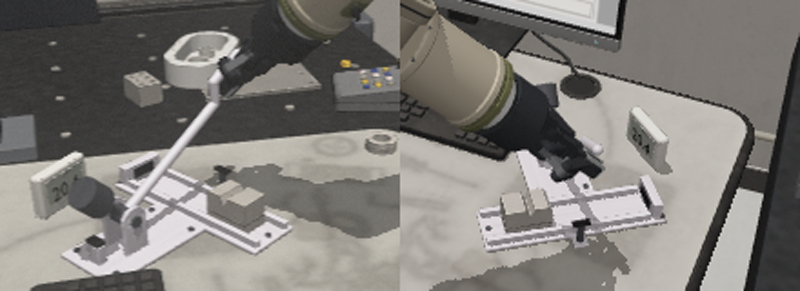

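The arm is about half way up, following the fingers (handle at (222,72) left half). Continuing past the balance point.

Request:
{"fn": "move_arm", "kwargs": {
  "moves": [
    [[-0.23, 0.28, -0.23], [0, 0, 0], 0],
    [[-0.23, 0.28, -0.23], [0, 0, 0], 0],
    [[-0.23, 0.28, -0.23], [0, 0, 0], 0],
    [[-0.23, 0.28, -0.23], [0, 0, 0], 0],
    [[-0.23, 0.28, -0.23], [0, 0, 0], 0]
  ]
}}

```text
clock: 6.6
position: [0.6145, 0.1894, 0.181]
ee_rot: [0.098, 0.919, -0.041, 0.381]
ft_force: [-0.2, -0.1, 0.4]
grip_width: 0.001
```

Request:
{"fn": "move_arm", "kwargs": {
  "moves": [
    [[-0.18, 0.35, -0.18], [0, 0, 0], 0],
    [[-0.18, 0.35, -0.18], [0, 0, 0], 0],
    [[-0.18, 0.35, -0.18], [0, 0, 0], 0],
    [[-0.18, 0.35, -0.18], [0, 0, 0], 0],
    [[-0.18, 0.35, -0.18], [0, 0, 0], 0]
  ]
}}

```text
clock: 7.22
position: [0.6237, 0.2322, 0.2126]
ee_rot: [0.098, 0.919, -0.041, 0.38]
ft_force: [-0.0, 0.4, -0.7]
grip_width: -0.001
```

Request:
{"fn": "move_arm", "kwargs": {
  "moves": [
    [[0, 0, 0], [0, 0, 0], 0],
    [[0, 0, 0], [0, 0, 0], 0],
    [[0, 0, 0], [0, 0, 0], 0],
    [[0, 0, 0], [0, 0, 0], 0],
    [[0, 0, 0], [0, 0, 0], 0]
  ]
}}

```text
clock: 7.85
position: [0.6236, 0.2314, 0.2122]
ee_rot: [0.099, 0.919, -0.041, 0.38]
ft_force: [0.1, -0.4, -0.9]
grip_width: 0.006
```

```bash
python3 - <<'E'
from h import *
a=camera("side")[80:270,100:320];b=camera("scene")[55:245,190:410]
cv2.imwrite("pics/m4.png",cv2.resize(np.hstack([a,b])[:,:,::-1],(800,345),interpolation=cv2.INTER_CUBIC))
E
```

```text
(no output)
```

View pics/m4.png

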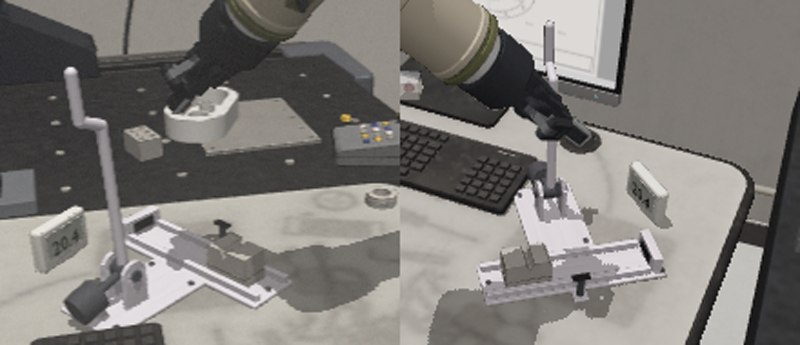

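The arm stands at the upper stop, free of the fingers (arm (75,70)–(120,260) left half), and the block still stands before the gate at about (240,255). I'll retreat and go upright behind the block.

Request:
{"fn": "move_arm", "kwargs": {
  "moves": [
    [[0.93, 0, -0.93], [0, 0, 0], 0],
    [[0.93, -0.2, -0.93], [0, 0, 0], 0],
    [[0.93, -0.2, -0.93], [0, 0, 0], 0],
    [[0.93, -0.4, -0.93], [0, 0, 0], 0],
    [[0, 0, 0], [0, 9, 0], 0]
  ]
}}

```text
clock: 8.57
position: [0.4865, 0.2404, 0.2096]
ee_rot: [0.098, 0.947, -0.034, 0.305]
ft_force: [1.2, 0.8, -1.4]
grip_width: 0.002
```

Request:
{"fn": "move_arm", "kwargs": {
  "moves": [
    [[0, 0, 0], [0, 9, 0], 0],
    [[0, 0, 0], [0, 9, 0], 0],
    [[0, 0, 0], [0, 9, 0], 0],
    [[0, 0, 0], [0, 9, 0], 0],
    [[0, 0, 0], [0, 0, 0], 0]
  ]
}}

```text
clock: 9.2
position: [0.4928, 0.2383, 0.2114]
ee_rot: [0.109, 0.994, -0.0, -0.001]
ft_force: [-0.9, 0.1, -0.4]
grip_width: 0.003
```

```bash
python3 - <<'E'
from h import *
p=np.load("p.npy");o=get_obs()
M=R.from_quat(o["ee_rot"]).as_matrix();print(M.round(3),o["position"])
print("lane",R.from_euler("z",-p[2]).apply(o["position"]-[p[0],p[1],0]).round(4))
i=camera_info("wrist");im=camera("wrist")[:,:,::-1].copy()
L=[(-125,-36,6),(-125,36,6),(105,30,32),(105,-30,32),(p[3]*1e3-31,-19,48),(p[3]*1e3-31,19,48),(-122,0,6)]
for u in proj(i,lane(p,L)): cv2.circle(im,tuple(int(v) for v in np.clip(u,-9999,9999)),1,(0,0,255),-1)
cv2.imwrite("pics/w5.png",cv2.resize(im,(768,576)))
E
```

```text
[[-0.976  0.216 -0.002]
 [ 0.216  0.976  0.   ]
 [ 0.002 -0.    -1.   ]] [0.49277298 0.2382998  0.21144969]
lane [-0.1187 -0.0016  0.2114]
```

View pics/w5.png

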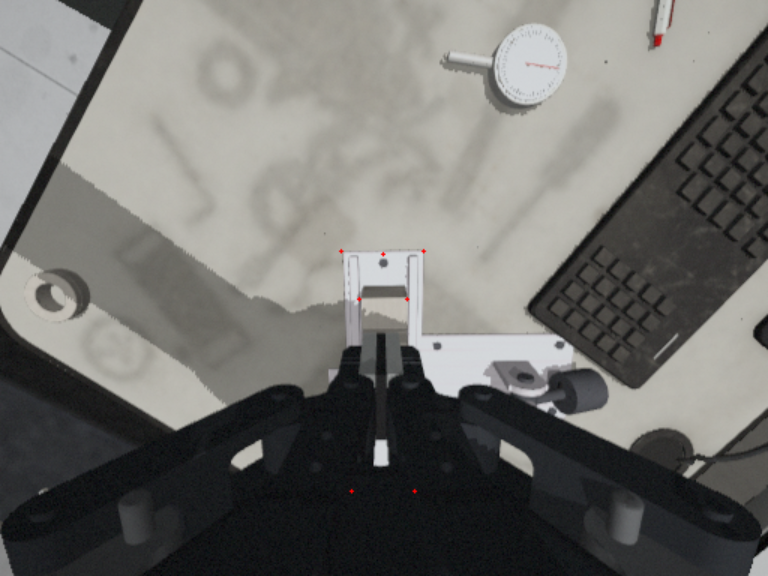

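The fit matches again (corners at (344,251), (422,251), block near edge at row 297), and the fingers are centred behind the block. Descending to just above rail height.

Request:
{"fn": "move_arm", "kwargs": {
  "moves": [
    [[0.3, 0.06, 0.95], [0, 0, 0], 0],
    [[0, 0, 0.95], [0, 0, 0], 0],
    [[0, 0, 0.95], [0, 0, 0], 0],
    [[0, 0, 0.95], [0, 0, 0], 0],
    [[0, 0, 0.95], [0, 0, 0], 0]
  ]
}}

```text
clock: 9.88
position: [0.4828, 0.2438, 0.0932]
ee_rot: [0.105, 0.994, 0.0, 0.001]
ft_force: [1.0, -0.1, -0.0]
grip_width: -0.001
```

Request:
{"fn": "move_arm", "kwargs": {
  "moves": [
    [[0, 0, 0.95], [0, 0, 0], 0],
    [[0, 0, 0.95], [0, 0, 0], 0],
    [[0, 0, 0.9], [0, 0, 0], 0],
    [[0, 0, 0], [0, 0, 0], 0]
  ]
}}

```text
clock: 10.38
position: [0.4819, 0.2432, 0.0226]
ee_rot: [0.105, 0.994, -0.001, -0.0]
ft_force: [-0.5, -1.1, 0.8]
grip_width: -0.001
```

Request:
{"fn": "move_arm", "kwargs": {
  "moves": [
    [[-0.4, 0, 0], [0, 0, 0], 0],
    [[-0.4, 0, 0], [0, 0, 0], 0],
    [[-0.4, 0, 0], [0, 0, 0], 0],
    [[-0.4, 0, 0], [0, 0, 0], 0],
    [[-0.4, 0, 0], [0, 0, 0], 0]
  ]
}}

```text
clock: 11.0
position: [0.5332, 0.2324, 0.0236]
ee_rot: [0.106, 0.994, 0.0, -0.0]
ft_force: [-4.4, 1.7, 2.6]
grip_width: 0.004
```

Request:
{"fn": "move_arm", "kwargs": {
  "moves": [
    [[-0.4, 0, 0], [0, 0, 0], 0],
    [[-0.4, 0, 0], [0, 0, 0], 0],
    [[-0.4, 0, 0], [0, 0, 0], 0],
    [[-0.4, 0, 0], [0, 0, 0], 0],
    [[-0.4, 0, 0], [0, 0, 0], 0]
  ]
}}

```text
clock: 11.62
position: [0.5822, 0.2215, 0.0234]
ee_rot: [0.107, 0.994, -0.0, -0.0]
ft_force: [-4.3, 0.7, 2.6]
grip_width: -0.0
```

```bash
python3 - <<'E'
from h import *
p=np.load("p.npy");o=get_obs();print("lane",R.from_euler("z",-p[2]).apply(o["position"]-[p[0],p[1],0]).round(4),o["ft_force"])
a=camera("side")[80:270,100:320];b=camera("scene")[55:245,190:410]
cv2.imwrite("pics/m6.png",cv2.resize(np.hstack([a,b])[:,:,::-1],(800,345),interpolation=cv2.INTER_CUBIC))
E
```

```text
lane [-0.0278  0.001   0.0234] [-4.28244699  0.66178087  2.56469439]
```

View pics/m6.png

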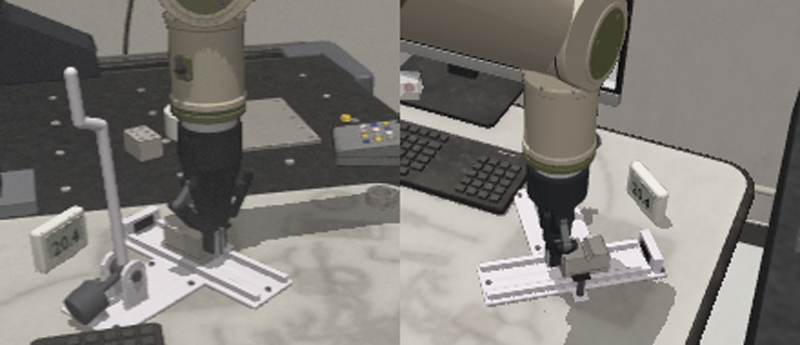

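The block slides well under the raised arm (block about (590,255) right half), 4 N push. Continuing, then creeping to the stop.

Request:
{"fn": "move_arm", "kwargs": {
  "moves": [
    [[-0.36, 0, 0], [0, 0, 0], 0],
    [[-0.36, 0, 0], [0, 0, 0], 0],
    [[-0.36, 0, 0], [0, 0, 0], 0],
    [[-0.36, 0, 0], [0, 0, 0], 0],
    [[-0.36, 0, 0], [0, 0, 0], 0]
  ]
}}

```text
clock: 12.35
position: [0.6261, 0.212, 0.0234]
ee_rot: [0.107, 0.994, -0.0, -0.0]
ft_force: [-2.5, 0.4, -1.1]
grip_width: 0.0
```

Request:
{"fn": "move_arm", "kwargs": {
  "moves": [
    [[-0.1, 0, 0], [0, 0, 0], 0],
    [[-0.1, 0, 0], [0, 0, 0], 0],
    [[-0.1, 0, 0], [0, 0, 0], 0],
    [[-0.1, 0, 0], [0, 0, 0], 0]
  ]
}}

```text
clock: 12.85
position: [0.6353, 0.2102, 0.0235]
ee_rot: [0.106, 0.994, 0.0, -0.0]
ft_force: [-2.4, -0.7, -1.1]
grip_width: -0.001
```

Request:
{"fn": "move_arm", "kwargs": {
  "moves": [
    [[-0.08, 0, 0], [0, 0, 0], 0],
    [[-0.08, 0, 0], [0, 0, 0], 0],
    [[0, 0, 0], [0, 0, 0], 0]
  ]
}}

```text
clock: 13.22
position: [0.6396, 0.2091, 0.0236]
ee_rot: [0.107, 0.994, 0.0, 0.0]
ft_force: [-2.3, 0.7, -0.6]
grip_width: 0.0
```

Request:
{"fn": "move_arm", "kwargs": {
  "moves": [
    [[-0.08, 0, 0], [0, 0, 0], 0],
    [[0, 0, 0], [0, 0, 0], 0]
  ]
}}

```text
clock: 13.48
position: [0.6406, 0.2091, 0.0236]
ee_rot: [0.106, 0.994, -0.0, -0.001]
ft_force: [-5.5, 0.0, 2.6]
grip_width: -0.003
```

Request:
{"fn": "move_arm", "kwargs": {
  "moves": [
    [[-0.08, 0, 0], [0, 0, 0], 0],
    [[0, 0, 0], [0, 0, 0], 0]
  ]
}}

```text
clock: 13.72
position: [0.6405, 0.2091, 0.0235]
ee_rot: [0.106, 0.994, -0.001, -0.003]
ft_force: [-15.4, -0.6, 9.5]
grip_width: 0.001
```

Request:
{"fn": "move_arm", "kwargs": {
  "moves": [
    [[-0.06, 0, 0], [0, 0, 0], 0],
    [[0, 0, 0], [0, 0, 0], 0]
  ]
}}

```text
clock: 13.98
position: [0.6406, 0.2091, 0.0235]
ee_rot: [0.106, 0.994, -0.001, -0.004]
ft_force: [-21.4, -1.6, 15.2]
grip_width: 0.001
```

The force climbs at constant position (TCP at lane x ≈ 32 mm, as predicted), so the block is at the stop. Backing off horizontally, then up, and looking.

Request:
{"fn": "move_arm", "kwargs": {
  "moves": [
    [[0.2, 0, 0], [0, 0, 0], 0],
    [[0.4, 0, 0], [0, 0, 0], 0],
    [[0.8, 0, 0], [0, 0, 0], 0],
    [[0.8, 0, 0], [0, 0, 0], 0],
    [[0.8, 0, 0], [0, 0, 0], 0]
  ]
}}

```text
clock: 14.6
position: [0.5709, 0.2241, 0.0238]
ee_rot: [0.107, 0.994, 0.0, 0.001]
ft_force: [0.4, -0.0, -0.4]
grip_width: 0.0
```

Request:
{"fn": "move_arm", "kwargs": {
  "moves": [
    [[1, 0, -0.8], [0, 0, 0], 0],
    [[1, 0, -0.9], [0, 0, 0], 0],
    [[1, 0, -0.9], [0, 0, 0], 0],
    [[1, 0, -0.9], [0, 0, 0], 0],
    [[0, 0, 0], [0, 0, 0], 0]
  ]
}}

```text
clock: 15.22
position: [0.4734, 0.2465, 0.1131]
ee_rot: [0.106, 0.994, 0.001, 0.002]
ft_force: [0.1, 1.1, -0.8]
grip_width: -0.003
```

```bash
python3 - <<'E'
from h import *
p=np.load("p.npy");ims=[]
for n,(y,x) in(("side",(80,100)),("scene",(55,190))):
    i=camera_info(n);im=camera(n)[:,:,::-1].copy()[y:y+190,x:x+220]
    im=cv2.resize(im,None,fx=1.818,fy=1.818,interpolation=cv2.INTER_CUBIC)
    L=[(74+a,b,48) for a in(-31,31) for b in(-19,19)]
    for u in proj(i,lane(p,L)): cv2.circle(im,tuple(int(v) for v in (u-[x,y])*1.818),1,(0,0,255),-1)
    ims.append(im)
cv2.imwrite("pics/m7.png",np.hstack(ims))
E
```

```text
(no output)
```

View pics/m7.png

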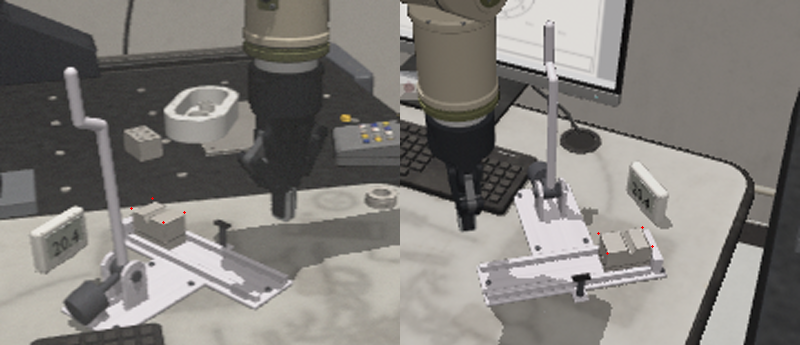

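The block sits flush and upright against the stop (at (630,250) right half, matching the predicted corners), the arm is still up, and the robot is clear. I'm handing in.

```bash
python3 -c "
from workcell import *
print(hand_in(),get_obs()['ft_force'])"
```

```text
the job is handed in; nothing more can be done
the job is handed in; nothing more can be done
```

The barrier arm is up and staying up by itself, and the vee block stands against the far stop. I handed the job in at about 15.3 s of the 54 s; no verdict is reported.

**Barrier:** I put the closed fingers, tilted 45°, under the handle and raised the arm along its arc. It swung on to its upper stop on its own, and I let go with the block still before the gate.

**Block:** I pushed it along the lane, under the raised arm, with the fingers shut and upright. The push took about 4 N until it reached the stop, where the wrist force rose to about 26 N with no further movement. The fingers were then at lane x ≈ 32 mm, where I had calculated they would be with the block at the stop. I then backed off.

**Last checks:**
- **Block:** upright in the last picture, with its corners within a few millimetres of the positions worked out for x = 74 mm.
- **Barrier:** at its upper stop in the last picture.
- **Robot:** clear of everything, with the wrist force down at about 1 N, which is sensor noise.
- **Bystanders:** the robot never came near the ring gauge or the dial indicator. I did not measure them again at the end, and the dial was outside the last picture.

**Disagreement:** the first lane-pose fit left errors of up to about 4 pixels at a few corners, mainly the foot plate. Two wrist-camera pictures and the stop contact then agreed with the fit to a few millimetres.

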